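Tap the proud shelf wedge home with the pestle

TASK

One of the two wooden wedges that lock the little green plank shelf together still stands proud of its slot. Take the wooden pestle from the serving tray and tap that wedge down with the pestle's foot, not with the gripper, until it goes no further, then stand the pestle upright on the tray again and let go.

Things in the scene. Friction and masses are not known exactly. Their poses are not given: they have to be found in the camera images.
- loose_wedge (a joint): How far the loose wedge has gone down its slot, in m: starts between 0 and 0.01 and stops dead, fully home, at 0.035. It moves only straight down, stays wherever it is left and slides stiffly: about 8 N moves it (10 N when brisk); at the dead stop the force rises sharply.
- loose_wedge_top (a point): Centre of the level 30 (x) by 22 mm top of the pale wood wedge standing upright in the tenon at one end of the low green shelf (150 by 400 mm). It is 138 to 148 mm above the counter at the start, 113 mm when home. A twin at the other end, 310 mm away, is already home. The shelf's upright beside it is 100 mm high; a pot (top at 155 mm) stands mid-shelf.
- pestle: Plain wooden pestle standing upright on the tray, 160 mm tall, 150 g, round: flat-bottomed foot 52 mm across and 35 mm high, narrowing to a straight handle 28 mm across from 55 to 155 mm above the underside. Origin at the centre of the underside, z up along the handle. Not the waisted pepper mill (185 mm) off the tray.
- tray: Wooden serving tray fixed on the counter, 220 mm (x) by 260 mm (y), rim 24 mm high and 8 mm thick, with a 36 mm high grip on the middle of both y ends. Origin at the centre of its underside, z up; inner floor 8 mm above the origin. A cup (64 mm across, 65 mm tall) stands near the -x, +y corner; the pestle near the middle.

How it is judged:
By the outcome, as a careful person would: the job done as asked, in the order asked, and still so for the second after the job is handed in, with the robot touching nothing.
It also fails if it takes over 58 s, if anything falls off the work surface, if the arm or the gripper's body presses on something with over 40 N, if the wrist force passes 120 N, or if a joint passes its speed limit or range.

ROBOT

A 6-joint arm with a two-finger parallel gripper is mounted at the origin on the work surface. World frame = base frame: x ahead of the robot, y to its left, z up, the work surface at z = 0. Lengths are in m, angles in degrees, forces in N, time in s.
With the tool pointing down it reaches from about 0.25 to 0.775 m from the base axis. Payload 8.9 kg.
Tool frame: the origin (TCP) lies midway between the tips of the shut fingers; the grasp point (between the pads) lies 19 mm behind it; y points along the fingers, x is the direction in which the jaws open and shut, and the axes are right-handed (so a half turn about y gives the same grasp; the last joint's range is limited). The gripper opens to 85 mm and grips with 20 to 120 N. Pads are 22 mm wide; open, the fingers measure 114 mm over their backs; the gripper's body (76 mm by 85 mm) begins 54 mm behind the grasp point. The pads swing forward as they close: fully open they stand 13 mm farther back than shut.
Start: joints at [56.534, 16.656, -8.789, 64.555, 0, 82.019], TCP at [0.226, 0.474, 0.231] pointing down, gripper open.
Joint ranges: [-144.48, 144.48], [-52.06, 99.96], [-74.48, 78.29], [-112.23, 115.85], [-86.99, 84.42], [-180, 180]. Speed limits (degrees/s): [127.2, 127.2, 159.86, 180, 180, 180].

INTERFACE

Orientations are given as a 3x3 rotation matrix whose columns are the frame's x, y, z axes.
In Python, from workcell import env gives the robot as it stands.
- The arm moves only by the shell command python3 -m handwheel 'ROWS' [FORCE]. ROWS is JSON, a list of rows, each a list of 7 numbers: the finger opening in m, from 0 to 0.0854, then the shift along the tool's x, y, z in m, then the turn, a rotation vector about the tool's x, y, z in degrees. In form: [[hand, x, y, z, rx, ry, rz], ...]. A call has 1 to 5 rows; each row shifts and turns the commanded pose from where the row before left it, along the tool's axes as they then stand; what a row does not reach is not made up. A row lasts 1/8 s, in which the tool goes at most 62.5 mm and 10.7 degrees, less where a joint would pass 70% of its speed; a pose out of reach is approached as far as the arm can. A call with a gripper value outside its range is refused whole. The fingers move at their own pace and stop on an object; FORCE is the grip in N (left out, the last holds). Time passes only in rows, so rows that do not move let the fingers close. It gives the time, the measured TCP pose, the force and the opening at its end, in the units of the state.
- env.get_obs(): the state, without advancing time (a new reading comes with each control period).
- env.snapshot(name): name is "side" or "top"; returns a dict with "image" (420x560x3 uint8, red, green, blue), "K" (3x3 intrinsics, pixels), "dist" ([k1, k2, p1, p2, k3] as OpenCV has them; the pictures are not rectified), "view" (4x4, takes a point from world to camera coordinates). Camera axes: x right, y up, looking along -z (the intrinsics and any distortion apply to the point x, -y, -z); pixel columns grow to the right and rows downward; lengths in m; the calibration is good to about 2 mm. A picture is of the moment at which its call begins. There is no depth.
- env.close_job(): hands the job in, once; it reports no verdict.
The state is a dict: "time": time; "joints": joint angles; "qd": joint speeds; "joint_torque": joint torques, N m; "ee_pos": TCP position; "tcp_rot": TCP orientation; "wrist_force": force on the tool from outside, world axes, zero at the start; "wrist_torque": the same for the moment, N m; "gripper_width": finger opening in m.
Only numpy, scipy, OpenCV 4.12 (cv2) and the standard library are available. Lean on these libraries where they do the work, as an engineer would, in place of code of your own. Each camera call takes 0.05 s, during which the arm holds its last target.

## Working session

There is one attempt and no reset: what is moved stays moved. The work goes in short steps, Python scripts to look and compute and a shell command to move; the robot and the scene stay as the last step left them, time stands still between calls to the robot, and variables do not carry over. Pictures are saved under pics/ and viewed, and the job is handed in when it is done.

```bash
ls; mkdir -p pics
python3 - <<'E'
from workcell import env
import cv2
for n in("side","top"):
    s=env.snapshot(n); cv2.imwrite(f"pics/{n}0.png",s["image"][:,:,::-1]); print(s["K"],s["dist"],s["view"])
o=env.get_obs(); print(o["time"],o["ee_pos"],o["tcp_rot"],o["gripper_width"])
E
```

```text
pics
[[483.49718288   0.         280.15300519]
 [  0.         483.49718288 211.95213452]
 [  0.           0.           1.        ]] [-0.04489534  0.          0.          0.          0.        ] [[ 0.9875613  -0.15719503 -0.00352246 -0.51207092]
 [ 0.10101504  0.6171302   0.7803501  -0.13437807]
 [-0.12049334 -0.77099938  0.62533296 -1.02592719]
 [ 0.          0.          0.          1.        ]]
[[533.73965837   0.         273.52394325]
 [  0.         533.73965837 214.89248021]
 [  0.           0.           1.        ]] [-0.20117647  0.          0.          0.          0.        ] [[-0.01902621 -0.99945036 -0.02714728 -0.00880652]
 [ 0.99704781 -0.02098666  0.07385955 -0.53387511]
 [-0.07438868 -0.02566187  0.99689909 -1.35999105]
 [ 0.          0.          0.          1.        ]]
0.1 [0.22566973 0.47358816 0.23080341] [[ 4.30281363e-01 -6.46041673e-04 -9.02694595e-01]
 [ 9.02694093e-01 -9.66826073e-04  4.30281815e-01]
 [-1.15072865e-03 -9.99999324e-01  1.67170761e-04]] 0.08533840722344356
```

View pics/side0.png

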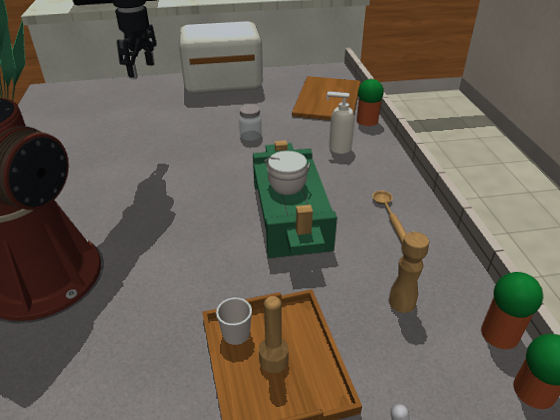

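View pics/top0.png

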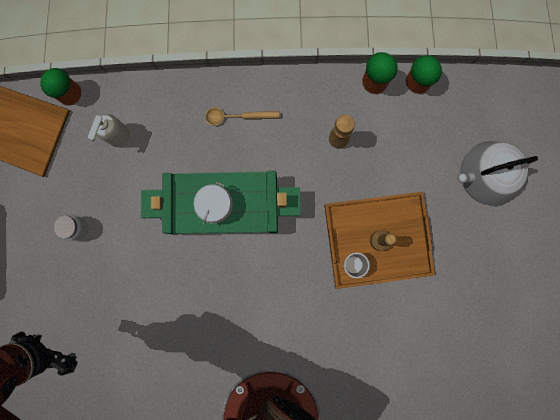

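The side view shows the pestle on the tray at about (273,335) with its knob at (273,303), and the cup at (235,320). The proud wedge is at the shelf's near (-y) end, about (304,215); the far wedge at (281,146) is low. The top view has the pestle at about (383,241) and the wedge at about (284,200). I'll zoom in and measure.

```bash
cat > h.py <<'E'
import numpy as np, cv2
from workcell import env
def ray(s,px):
    u=cv2.undistortPoints(np.array([[px]],float),np.array(s["K"]),np.array(s["dist"],float))[0,0]
    V=np.array(s["view"]);R=V[:3,:3];c=-R.T@V[:3,3]
    d=R.T@np.array([u[0],-u[1],-1.]);return c,d/np.linalg.norm(d)
def plane(s,px,z):
    c,d=ray(s,px);return c+d*(z-c[2])/d[2]
def tri(s1,p1,s2,p2):
    A=[];b=[]
    c1,d1=ray(s1,p1);c2,d2=ray(s2,p2)
    t=np.linalg.lstsq(np.c_[d1,-d2],c2-c1,rcond=None)[0]
    a,b=c1+t[0]*d1,c2+t[1]*d2
    return (a+b)/2,np.linalg.norm(a-b)
def proj(s,P):
    V=np.array(s["view"]);p=V[:3,:3]@np.array(P,float)+V[:3,3]
    q=np.array([[p[0],-p[1],-p[2]]])
    return cv2.projectPoints(q,np.zeros(3),np.zeros(3),np.array(s["K"]),np.array(s["dist"],float))[0][0,0]
def crop(s,fn,x0,y0,x1,y1,k):
    im=cv2.resize(s["image"][y0:y1,x0:x1,::-1],None,fx=k,fy=k,interpolation=cv2.INTER_CUBIC)
    for x in range(x0-x0%10+10,x1,10): cv2.line(im,((x-x0)*k,0),((x-x0)*k,5 if x%50 else 15),(0,0,255),1)
    for y in range(y0-y0%10+10,y1,10): cv2.line(im,(0,(y-y0)*k),(5 if y%50 else 15,(y-y0)*k),(0,0,255),1)
    return im
E
python3 - <<'E'
from h import *
a=env.snapshot("side");b=env.snapshot("top")
i1=crop(a,0,200,190,340,420,2) 
cv2.imwrite("pics/z1.png",np.hstack([crop(a,0,200,280,330,400,3),crop(a,0,270,195,340,235,5)[:360] if 0 else crop(a,0,240,130,340,250,3)]))
cv2.imwrite("pics/z2.png",np.vstack([crop(b,0,320,190,440,290,3),crop(b,0,240,160,360,240,3)]))
E
```

```text
(no output)
```

View pics/z1.png

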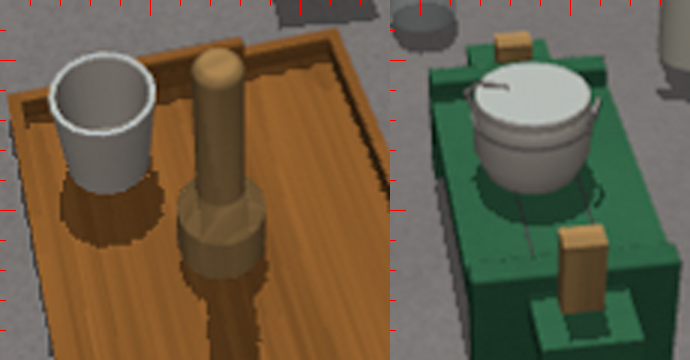

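View pics/z2.png

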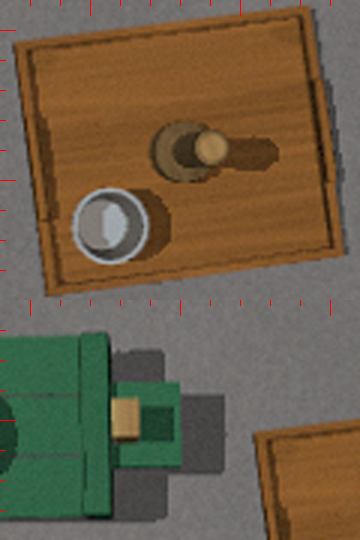

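Run:
```python
from h import *
np.set_printoptions(precision=4,suppress=True)
a=env.snapshot("side");b=env.snapshot("top")
print("wedge",tri(a,(304,209),b,(281.7,199.3)))
for z in(.138,.143,.148):print(z,plane(a,(304,209),z),plane(b,(281.7,199.3),z))
print("knob tri",tri(a,(272.7,302),b,(390,239.3)), "top plane knob",plane(b,(390,239.3),.163), plane(a,(272.7,302),.160))
print("foot",plane(b,(380.7,240),.043),plane(a,(274,363.3),.008))
print("cup",plane(b,(357,265),.073),plane(a,(234.3,311.3),.073))
for p in((325,205),(423.5,193),(434,274),(336,288)):print("tray",plane(b,p,.024))
print("far wedge",plane(b,(155,203),.113))
for p in((162,174),(277,172),(277,233),(162,234)):print("shelf",plane(b,p,.1))
print("pot",plane(b,(212,203),.155))
print("pepper",plane(b,(345,122),.185))
```

```text
wedge (array([ 0.5609, -0.0426,  0.1409]), np.float64(0.0002335868917314071))
0.138 [ 0.5616 -0.039   0.138 ] [ 0.5614 -0.0426  0.138 ]
0.143 [ 0.5602 -0.0452  0.143 ] [ 0.5608 -0.0427  0.143 ]
0.148 [ 0.5589 -0.0514  0.148 ] [ 0.5603 -0.0427  0.148 ]
knob tri (array([ 0.4607, -0.292 ,  0.1632]), np.float64(0.00032632524410496826)) top plane knob [ 0.4605 -0.2921  0.163 ] [ 0.4612 -0.2893  0.16  ]
foot [ 0.4622 -0.2912  0.043 ] [ 0.46   -0.2987  0.008 ]
cup [ 0.401 -0.225  0.073] [ 0.4006 -0.2254  0.073 ]
tray [ 0.556  -0.1528  0.024 ]
tray [ 0.5823 -0.412   0.024 ]
tray [ 0.371  -0.4324  0.024 ]
tray [ 0.3423 -0.176   0.024 ]
far wedge [0.562  0.2684 0.113 ]
shelf [0.6354 0.2539 0.1   ]
shelf [ 0.6328 -0.0321  0.1   ]
shelf [ 0.4833 -0.0292  0.1   ]
shelf [0.4862 0.2542 0.1   ]
pot [0.5545 0.121  0.155 ]
pepper [ 0.7337 -0.1936  0.185 ]
```

Both views agree: the wedge top is at (0.561, -0.043, 0.141), 311 mm from its twin. The pestle is at (0.461, -0.292) and its top height checks out. I'm moving over the pestle now.

```bash
python3 -m handwheel '[[0.085,-0.037,0,-0.034,0,0,0],[0.085,-0.037,0,-0.034,0,0,0],[0.085,-0.037,0,-0.034,0,0,0],[0.085,-0.037,0,-0.034,0,0,0],[0.085,-0.037,0,-0.034,0,0,0]]' 70
```

```text
time: 0.92
ee_pos: [0.3, 0.2324, 0.2314]
tcp_rot: [[0.43, 0.001, -0.903], [0.903, 0.0, 0.43], [0.0, -1.0, -0.0]]
wrist_force: [0.5, -0.3, 0.4]
gripper_width: 0.085
```

```bash
for i in 1; do python3 -m handwheel '[[0.085,-0.037,0,-0.034,0,0,0],[0.085,-0.037,0,-0.034,0,0,0],[0.085,-0.037,0,-0.034,0,0,0],[0.085,-0.037,0,-0.034,0,0,0],[0.085,-0.037,0,-0.034,0,0,0]]'; done; python3 -m handwheel '[[0.085,-0.037,0,-0.034,0,0,0],[0.085,-0.037,0,-0.034,0,0,0],[0.085,-0.037,0,-0.034,0,0,0],[0.085,-0.037,0,-0.034,0,0,0],[0.085,-0.030,0,-0.027,0,0,0]]'; python3 -m handwheel '[[0.085,0,0,0,0,0,0]]'
```

```text
time: 1.55
ee_pos: [0.3739, -0.0081, 0.2315]
tcp_rot: [[0.43, 0.001, -0.903], [0.903, -0.0, 0.43], [0.0, -1.0, -0.001]]
wrist_force: [0.7, 0.7, 0.0]
gripper_width: 0.0852
time: 2.17
ee_pos: [0.4445, -0.2392, 0.2312]
tcp_rot: [[0.431, 0.0, -0.902], [0.902, -0.0, 0.431], [-0.0, -1.0, -0.0]]
wrist_force: [-0.0, 0.1, 1.1]
gripper_width: 0.085
time: 2.3
ee_pos: [0.4445, -0.2395, 0.2308]
tcp_rot: [[0.433, -0.0, -0.902], [0.902, -0.0, 0.433], [-0.0, -1.0, -0.0]]
wrist_force: [-0.5, -0.0, 0.5]
gripper_width: 0.0852
```

```bash
python3 -m handwheel '[[0.085,-0.040,0,-0.037,0,0,0],[0.085,0,0,0,0,0,0]]'
python3 - <<'E'
from h import *
a=env.snapshot("side");b=env.snapshot("top")
cv2.imwrite("pics/z3.png",np.hstack([crop(a,0,200,250,330,400,3),crop(b,0,320,190,440,340,3)]))
E
```

```text
time: 2.55
ee_pos: [0.4608, -0.2908, 0.2308]
tcp_rot: [[0.432, 0.0, -0.902], [0.902, -0.0, 0.432], [-0.0, -1.0, -0.0]]
wrist_force: [-0.3, 0.6, -0.5]
gripper_width: 0.0846
```

View pics/z3.png

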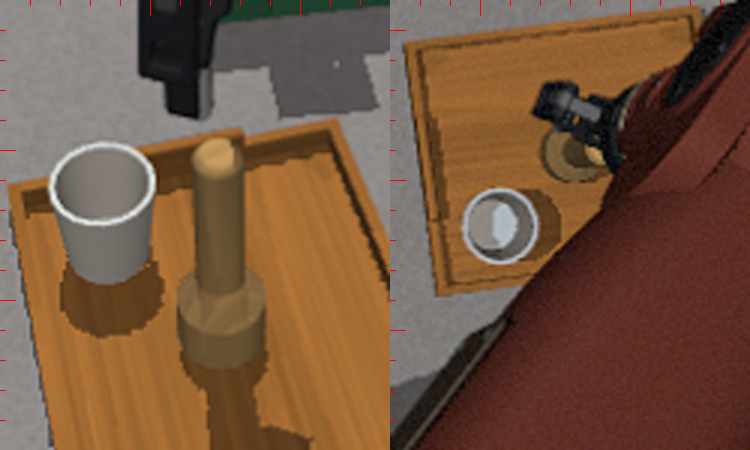

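The side view shows one fingertip at about (263,286), above and left of the pestle knob at (272,302). In the top view the gripper is over the pestle at about (385,230). I'll compare this with projections.

Run:
```python
from h import *
a=env.snapshot("side");b=env.snapshot("top");o=env.get_obs()
p=np.array(o["ee_pos"]);R=np.array(o["tcp_rot"])
for s in(a,b):
  for k in(-.05,0,.05): print(proj(s,p+R[:,0]*k+[0,0,.013]))
cv2.imwrite("pics/z4.png",crop(a,0,160,150,360,350,3))
```

```text
[260.2880296  287.68363961]
[270.97937388 263.17290648]
[280.60812163 241.09111786]
[415.91401579 247.89145576]
[395.19523137 238.51160836]
[374.30375554 229.07972226]
```

View pics/z4.png

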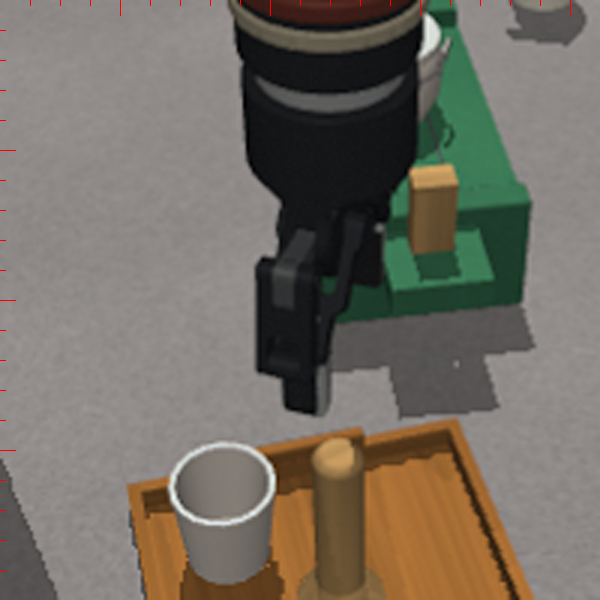

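This matches the projection: the near fingertip is predicted at (260,288). Now I'll descend and grip.

```bash
python3 -m handwheel '[[0.085,-0.001,0.03,0,0,0,0],[0.085,0,0.03,0,0,0,0],[0.085,0,0.03,0,0,0,0],[0.085,0,0.03,0,0,0,0],[0.085,0,0,0,0,0,0]]'; python3 -m handwheel '[[0.02,0,0,0,0,0,0],[0.02,0,0,0,0,0,0],[0.02,0,0,0,0,0,0],[0.02,0,0,0,0,0,0],[0.02,0,0,0,0,0,0]]' 70;python3 -m handwheel '[[0.02,0,0,0,0,0,0],[0.02,0,0,0,0,0,0],[0.02,0,0,0,0,0,0],[0.02,0,0,0,0,0,0]]'
```

```text
time: 3.38
ee_pos: [0.4585, -0.288, 0.11]
tcp_rot: [[0.429, -0.003, -0.903], [0.903, 0.003, 0.429], [0.001, -1.0, 0.004]]
wrist_force: [-0.8, 0.6, -0.1]
gripper_width: 0.0847
time: 4.0
ee_pos: [0.4603, -0.2909, 0.1122]
tcp_rot: [[0.431, 0.001, -0.903], [0.903, -0.002, 0.431], [-0.001, -1.0, -0.002]]
wrist_force: [-1.3, -1.2, 6.0]
gripper_width: 0.0264
time: 4.5
ee_pos: [0.4603, -0.2909, 0.1122]
tcp_rot: [[0.431, 0.001, -0.903], [0.903, -0.002, 0.431], [-0.001, -1.0, -0.002]]
wrist_force: [-0.9, -2.2, 7.1]
gripper_width: 0.0264
```

```bash
python3 -m handwheel '[[0.02,0,-0.02,0,0,0,0],[0.02,0,-0.035,0,0,0,0],[0.02,0,-0.04,0,0,0,0],[0.02,0,-0.04,0,0,0,0],[0.02,0,-0.04,0,0,0,0]]'; python3 -m handwheel '[[0.02,0,0,0,0,0,0],[0.02,0,0,0,0,0,0]]'
python3 - <<'E'
from h import *
a=env.snapshot("side");b=env.snapshot("top")
cv2.imwrite("pics/z5.png",np.hstack([crop(a,0,200,150,330,350,3),crop(b,0,320,190,440,390,3)]))
E
```

```text
time: 5.12
ee_pos: [0.4597, -0.2899, 0.2876]
tcp_rot: [[0.43, -0.0, -0.903], [0.903, 0.0, 0.43], [0.0, -1.0, 0.0]]
wrist_force: [1.7, -0.4, -2.3]
gripper_width: 0.0259
time: 5.38
ee_pos: [0.4596, -0.2899, 0.2855]
tcp_rot: [[0.43, -0.001, -0.903], [0.903, 0.001, 0.43], [0.0, -1.0, 0.001]]
wrist_force: [-0.1, 0.1, -2.7]
gripper_width: 0.0262
```

View pics/z5.png

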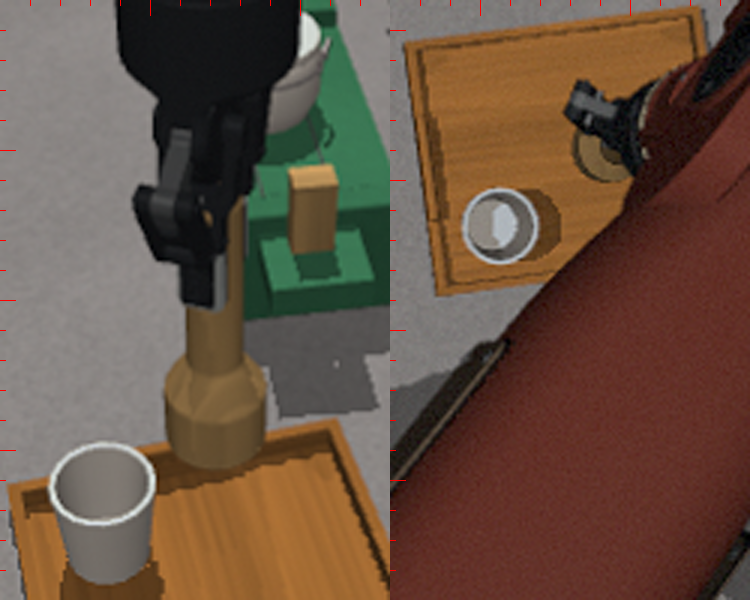

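The pestle hangs upright in the grip. Its underside centre is at about (271.7,295.7) in the side view, and the wedge stands beyond it.

Run:
```python
from h import *
a=env.snapshot("side");o=env.get_obs()
p=np.array(o["ee_pos"]);R=np.array(o["tcp_rot"])
print(plane(a,(271.7,295.7),.1815),p, proj(a,p-[0,0,.104]))
d=np.array([.561,-.0427,0])-p; d[2]=0
print(R.T@d, np.linalg.norm(d))
```

```text
[ 0.45909122 -0.29497615  0.1815    ] [ 0.45933346 -0.28964848  0.28494372] [271.3636813  293.33589233]
[2.66663466e-01 2.11386716e-04 1.44978963e-02] 0.2670573676035113
```

```bash
python3 -m handwheel '[[0.02,0.03,0,0.002,0,0,0],[0.02,0.05,0,0.003,0,0,0],[0.02,0.05,0,0.003,0,0,0],[0.02,0.05,0,0.003,0,0,0],[0.02,0.05,0,0.003,0,0,0]]'; python3 -m handwheel '[[0.02,0.036,0,0,0,0,0],[0.02,0,0,0,0,0,0],[0.02,0,0,0,0,0,0]]'
python3 - <<'E'
from h import *
a=env.snapshot("side");b=env.snapshot("top");o=env.get_obs()
p=np.array(o["ee_pos"]);R=np.array(o["tcp_rot"]);print(p,o["wrist_force"])
d=np.array([.561,-.0427,p[2]])-p;print(R.T@d)
cv2.imwrite("pics/z6.png",np.hstack([crop(a,0,230,80,360,280,3),crop(b,0,230,150,350,350,3)]))
E
```

```text
time: 6.15
ee_pos: [0.5463, -0.0749, 0.2854]
tcp_rot: [[0.43, -0.001, -0.903], [0.903, 0.0, 0.43], [-0.0, -1.0, 0.001]]
wrist_force: [0.7, -0.6, -1.2]
gripper_width: 0.0266
time: 6.52
ee_pos: [0.5612, -0.0442, 0.2855]
tcp_rot: [[0.43, -0.002, -0.903], [0.903, -0.0, 0.43], [-0.001, -1.0, 0.001]]
wrist_force: [-0.8, -0.2, -1.1]
gripper_width: 0.0266
[ 0.56129958 -0.04484759  0.28596851] [ 0.0359517   0.63771167 -1.17948929]
[1.80839496e-03 6.59619168e-08 1.19649958e-03]
```

View pics/z6.png

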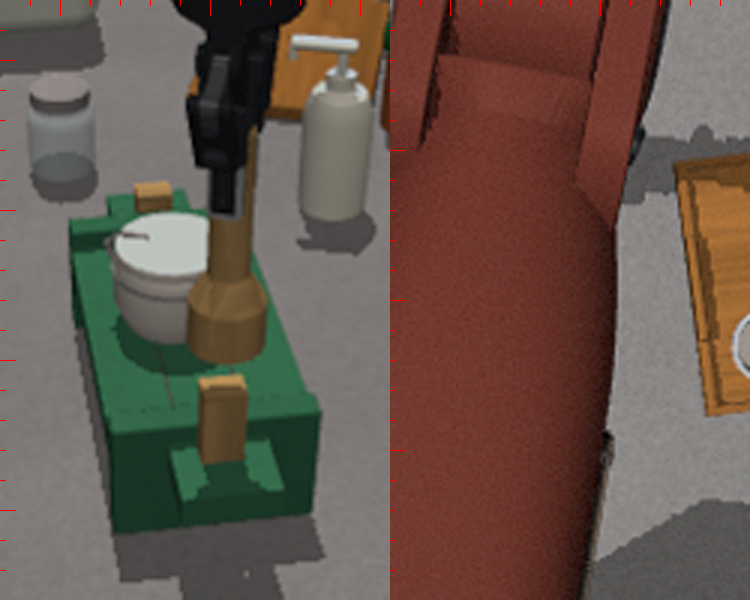

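The foot hangs above the wedge, at about (306,195) against the wedge top at (304,210). Going down.

```bash
python3 -m handwheel '[[0.02,0.002,0.008,0.001,0,0,0],[0.02,0,0.01,0,0,0,0],[0.02,0,0.01,0,0,0,0],[0.02,0,0.005,0,0,0,0],[0.02,0,0,0,0,0,0]]' 90;python3 -m handwheel '[[0.02,0,0.003,0,0,0,0],[0.02,0,0.003,0,0,0,0]]';python3 -m handwheel '[[0.02,0,0.003,0,0,0,0],[0.02,0,0.003,0,0,0,0]]'
```

```text
time: 7.25
ee_pos: [0.5615, -0.0417, 0.2529]
tcp_rot: [[0.43, -0.001, -0.903], [0.903, 0.0, 0.43], [-0.0, -1.0, 0.001]]
wrist_force: [0.6, -0.7, -2.0]
gripper_width: 0.0261
time: 7.5
ee_pos: [0.5618, -0.0417, 0.2473]
tcp_rot: [[0.43, 0.0, -0.903], [0.903, -0.0, 0.43], [0.0, -1.0, -0.0]]
wrist_force: [-0.0, -0.3, -1.3]
gripper_width: 0.0262
time: 7.75
ee_pos: [0.5621, -0.0418, 0.242]
tcp_rot: [[0.43, 0.001, -0.903], [0.903, -0.0, 0.43], [0.0, -1.0, -0.001]]
wrist_force: [-1.2, -0.4, 6.8]
gripper_width: 0.026
```

Contact. Pressing on in small steps.

```bash
python3 -m handwheel '[[0.02,0,0.003,0,0,0,0],[0.02,0,0.003,0,0,0,0],[0.02,0,0.003,0,0,0,0],[0.02,0,0.003,0,0,0,0]]';python3 -m handwheel '[[0.02,0,0.003,0,0,0,0],[0.02,0,0.003,0,0,0,0]]'
```

```text
time: 8.25
ee_pos: [0.5621, -0.0418, 0.2301]
tcp_rot: [[0.43, 0.001, -0.903], [0.903, -0.0, 0.43], [0.0, -1.0, -0.001]]
wrist_force: [-1.5, -0.6, 5.6]
gripper_width: 0.0261
time: 8.5
ee_pos: [0.5621, -0.0418, 0.2241]
tcp_rot: [[0.43, 0.001, -0.903], [0.903, -0.0, 0.43], [0.0, -1.0, -0.002]]
wrist_force: [-1.9, 0.5, 5.5]
gripper_width: 0.0259
```

```bash
python3 -m handwheel '[[0.02,0,0.002,0,0,0,0],[0.02,0,0.002,0,0,0,0]]';python3 -m handwheel '[[0.02,0,0.002,0,0,0,0]]';python3 -m handwheel '[[0.02,0,0.002,0,0,0,0]]'
```

```text
time: 8.75
ee_pos: [0.5621, -0.0418, 0.2201]
tcp_rot: [[0.43, 0.001, -0.903], [0.903, -0.0, 0.43], [0.0, -1.0, -0.001]]
wrist_force: [-2.8, -0.0, 6.5]
gripper_width: 0.0265
time: 8.88
ee_pos: [0.5621, -0.0418, 0.2181]
tcp_rot: [[0.43, 0.001, -0.903], [0.903, -0.0, 0.43], [0.0, -1.0, -0.001]]
wrist_force: [-1.5, 0.2, 6.5]
gripper_width: 0.0263
time: 9.0
ee_pos: [0.5625, -0.042, 0.217]
tcp_rot: [[0.43, 0.003, -0.903], [0.903, -0.001, 0.43], [0.001, -1.0, -0.003]]
wrist_force: [-4.0, -0.5, 24.7]
gripper_width: 0.026
```

```bash
python3 -m handwheel '[[0.02,0,0.001,0,0,0,0],[0.02,0,0,0,0,0,0]]'
```

```text
time: 9.25
ee_pos: [0.5626, -0.042, 0.217]
tcp_rot: [[0.43, 0.004, -0.903], [0.903, -0.001, 0.43], [0.001, -1.0, -0.004]]
wrist_force: [-4.7, 0.8, 21.5]
gripper_width: 0.026
```

It's at a dead stop: the TCP at 0.217 puts the foot at 0.113, as expected for home, and the force has jumped to about 25 N. Raising the pestle and checking.

```bash
python3 -m handwheel '[[0.02,0,-0.01,0,0,0,0],[0.02,0,-0.025,0,0,0,0],[0.02,0,-0.035,0,0,0,0],[0.02,0,0,0,0,0,0],[0.02,0,0,0,0,0,0]]';  python3 - <<'E'
from h import *
a=env.snapshot("side");o=env.get_obs()
p=np.array(o["ee_pos"]);R=np.array(o["tcp_rot"]);print(p,o["wrist_force"])
cv2.imwrite("pics/z7.png",crop(a,0,230,80,360,280,3))
d=np.array([.461,-.292,p[2]])-p;print(R.T@d,proj(a,[.561,-.0427,.113]))
E
```

```text
time: 9.88
ee_pos: [0.5614, -0.0417, 0.2836]
tcp_rot: [[0.43, -0.001, -0.903], [0.903, 0.0, 0.43], [-0.0, -1.0, 0.001]]
wrist_force: [-0.7, 0.0, -1.6]
gripper_width: 0.0259
[ 0.56114967 -0.0416288   0.28315151] [-0.36445345 -1.50747846 -2.11847503]
[-2.69101506e-01  8.58752573e-05 -1.73223662e-02] [303.72343999 219.70743687]
```

View pics/z7.png

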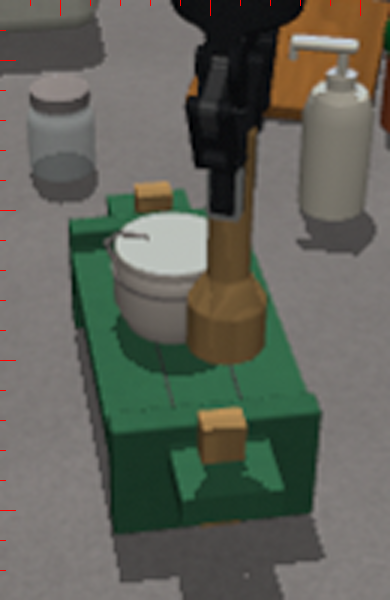

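The wedge top is now at (304,219.7), exactly where a home height of 113 mm projects. Returning to the tray.

```bash
python3 -m handwheel '[[0.02,-0.03,0,-0.002,0,0,0],[0.02,-0.05,0,-0.003,0,0,0],[0.02,-0.05,0,-0.004,0,0,0],[0.02,-0.05,0,-0.004,0,0,0],[0.02,-0.05,0,-0.004,0,0,0]]'; python3 -m handwheel '[[0.02,-0.039,0,0,0,0,0],[0.02,0,0,0,0,0,0],[0.02,0,0,0,0,0,0]]'; python3 -m handwheel '[[0.02,0,0.035,0,0,0,0],[0.02,0,0.04,0,0,0,0],[0.02,0,0.04,0,0,0,0],[0.02,0,0.03,0,0,0,0],[0.02,0,0.01,0,0,0,0]]'; python3 -m handwheel '[[0.02,0,0,0,0,0,0],[0.02,0,0,0,0,0,0]]'
```

```text
time: 10.55
ee_pos: [0.4769, -0.2577, 0.2831]
tcp_rot: [[0.43, -0.001, -0.903], [0.903, 0.001, 0.43], [0.0, -1.0, 0.002]]
wrist_force: [0.9, -0.3, -0.0]
gripper_width: 0.0259
time: 10.92
ee_pos: [0.4611, -0.2913, 0.2835]
tcp_rot: [[0.431, -0.001, -0.903], [0.903, 0.001, 0.431], [0.001, -1.0, 0.001]]
wrist_force: [-0.0, -0.1, -2.6]
gripper_width: 0.0262
time: 11.55
ee_pos: [0.4608, -0.2898, 0.1275]
tcp_rot: [[0.429, -0.002, -0.903], [0.903, 0.002, 0.429], [0.001, -1.0, 0.003]]
wrist_force: [0.1, 0.9, -0.4]
gripper_width: 0.0263
time: 11.8
ee_pos: [0.4621, -0.2922, 0.1306]
tcp_rot: [[0.43, 0.002, -0.903], [0.903, -0.001, 0.43], [-0.0, -1.0, -0.002]]
wrist_force: [-0.1, 1.3, -1.2]
gripper_width: 0.0258
```

```bash
python3 -m handwheel '[[0.02,0,0.004,0,0,0,0],[0.02,0,0.004,0,0,0,0],[0.02,0,0.004,0,0,0,0],[0.02,0,0.003,0,0,0,0],[0.02,0,0,0,0,0,0]]';python3 -m handwheel '[[0.02,0,0.001,0,0,0,0],[0.02,0,0,0,0,0,0]]';python3 -m handwheel '[[0.02,0,0.001,0,0,0,0],[0.02,0,0,0,0,0,0]]'
```

```text
time: 12.42
ee_pos: [0.4611, -0.2917, 0.114]
tcp_rot: [[0.43, -0.0, -0.903], [0.903, 0.0, 0.43], [0.0, -1.0, 0.001]]
wrist_force: [-0.1, -0.4, -1.9]
gripper_width: 0.0261
time: 12.68
ee_pos: [0.4613, -0.2919, 0.1133]
tcp_rot: [[0.43, 0.0, -0.903], [0.903, -0.0, 0.43], [-0.0, -1.0, -0.0]]
wrist_force: [0.8, 0.1, -1.7]
gripper_width: 0.0261
time: 12.92
ee_pos: [0.4613, -0.2919, 0.1123]
tcp_rot: [[0.43, 0.0, -0.903], [0.903, -0.0, 0.43], [-0.0, -1.0, -0.0]]
wrist_force: [0.4, -0.4, -1.7]
gripper_width: 0.0259
```

```bash
python3 -m handwheel '[[0.02,0,0.0005,0,0,0,0],[0.02,0,0,0,0,0,0]]';python3 -m handwheel '[[0.02,0,0.0005,0,0,0,0],[0.02,0,0,0,0,0,0]]'
```

```text
time: 13.18
ee_pos: [0.4615, -0.2921, 0.1123]
tcp_rot: [[0.43, 0.001, -0.903], [0.903, -0.0, 0.43], [-0.0, -1.0, -0.001]]
wrist_force: [-1.7, 1.0, 5.6]
gripper_width: 0.0263
time: 13.42
ee_pos: [0.4616, -0.2922, 0.1123]
tcp_rot: [[0.43, 0.001, -0.903], [0.903, -0.001, 0.43], [-0.0, -1.0, -0.001]]
wrist_force: [-2.0, 0.7, 8.9]
gripper_width: 0.0262
```

The pestle is seated on the floor: upward contact at 0.1123, the same height as at the pick-up. Opening gently.

```bash
python3 -m handwheel '[[0.027,0,-0.0005,0,0,0,0],[0.029,0,0,0,0,0,0],[0.032,0,0,0,0,0,0],[0.038,0,0,0,0,0,0],[0.05,0,0,0,0,0,0]]' 20;python3 -m handwheel '[[0.07,0,0,0,0,0,0],[0.085,0,0,0,0,0,0],[0.085,0,0,0,0,0,0],[0.085,0,0,0,0,0,0],[0.085,0,0,0,0,0,0]]'
```

```text
time: 14.05
ee_pos: [0.4612, -0.2918, 0.1117]
tcp_rot: [[0.43, -0.0, -0.903], [0.903, 0.0, 0.43], [0.0, -1.0, 0.0]]
wrist_force: [-0.3, 0.2, -0.2]
gripper_width: 0.0498
time: 14.68
ee_pos: [0.4613, -0.2919, 0.1118]
tcp_rot: [[0.43, -0.0, -0.903], [0.903, -0.0, 0.43], [-0.0, -1.0, -0.0]]
wrist_force: [-0.2, -0.1, -0.3]
gripper_width: 0.0851
```

Retreating straight up, then away toward +y.

```bash
python3 -m handwheel '[[0.085,0,-0.02,0,0,0,0],[0.085,0,-0.03,0,0,0,0],[0.085,0,-0.04,0,0,0,0],[0.085,0,-0.04,0,0,0,0],[0.085,0,-0.03,0,0,0,0]]'; python3 -m handwheel '[[0.085,0.03,0,0.03,0,0,0],[0.085,0.037,0,0.034,0,0,0],[0.085,0.037,0,0.034,0,0,0],[0.085,0.037,0,0.034,0,0,0],[0.085,0.037,0,0.034,0,0,0]]';python3 -m handwheel '[[0.085,0.037,0,0.034,0,0,0],[0.085,0.037,0,0.034,0,0,0],[0.085,0.037,0,0.034,0,0,0],[0.085,0.037,0,0.034,0,0,0],[0.085,0.037,0,0.034,0,0,0]]';python3 -m handwheel '[[0.085,0.037,0,0.034,0,0,0],[0.085,0.037,0,0.034,0,0,0],[0.085,0.025,0,0.02,0,0,0],[0.085,0,0,0,0,0,0],[0.085,0,0,0,0,0,0]]'
python3 - <<'E'
from h import *
a=env.snapshot("side");b=env.snapshot("top")
cv2.imwrite("pics/s9.png",a["image"][:,:,::-1]);cv2.imwrite("pics/t9.png",b["image"][:,:,::-1])
E
```

```text
time: 15.3
ee_pos: [0.4615, -0.2921, 0.2737]
tcp_rot: [[0.43, 0.001, -0.903], [0.903, -0.001, 0.43], [-0.0, -1.0, -0.001]]
wrist_force: [-0.3, -0.7, -1.1]
gripper_width: 0.0846
time: 15.92
ee_pos: [0.3874, -0.0584, 0.2719]
tcp_rot: [[0.431, 0.001, -0.903], [0.903, -0.0, 0.431], [0.0, -1.0, -0.001]]
wrist_force: [0.3, 0.2, 0.4]
gripper_width: 0.0847
time: 16.55
ee_pos: [0.3135, 0.1818, 0.2721]
tcp_rot: [[0.43, 0.001, -0.903], [0.903, 0.0, 0.43], [0.001, -1.0, -0.001]]
wrist_force: [1.6, 0.5, -0.7]
gripper_width: 0.0848
time: 17.18
ee_pos: [0.2772, 0.3072, 0.2717]
tcp_rot: [[0.43, -0.0, -0.903], [0.903, -0.0, 0.43], [-0.001, -1.0, -0.0]]
wrist_force: [0.3, 0.7, 0.1]
gripper_width: 0.0849
```

View pics/s9.png

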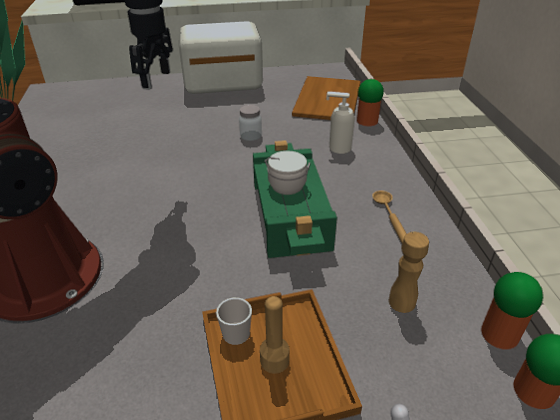

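View pics/t9.png

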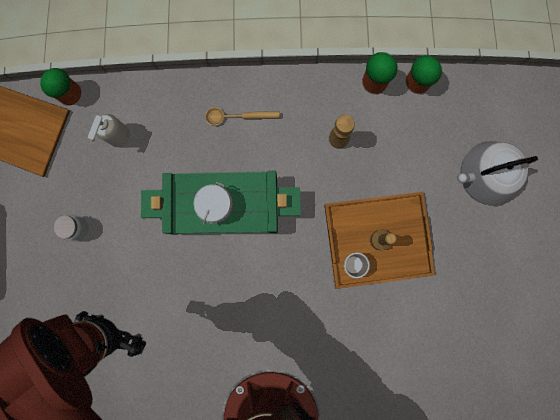

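The pestle stands upright on the tray, at (274,335) in the side view and (384,240) in the top view. The wedge is down at (304,225), the cup and pot haven't moved, and the gripper is clear. Handing in.

```bash
python3 -c "
from workcell import env
print(env.close_job())"
```

```text
the job is handed in; nothing more can be done
None
```

The loose wedge at the shelf's -y end is fully home, and the pestle is standing upright on the tray again, released. The job was handed in at about 17 s.

- **Wedge:** I pressed it down slowly with the pestle's foot in small steps, rather than striking it. It resisted steadily, then stopped dead with the force jumping to about 25 N. The foot was then at about 0.113 m. In the side picture taken after lifting, the wedge top was exactly where a 113 mm height should appear.
- **Pestle:** I set it back within about 1 mm of where it started, and felt it touch the tray floor at the same height as at pick-up before opening the gripper.
- **Last pictures:** These show the pestle upright, the cup and pot where they were, and the arm clear of everything.

No check failed. Two small oddities: the fingers read 26 mm on the 28 mm handle, and one image estimate of the hanging pestle was 2 to 3 mm off. Neither affected the result.

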